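# Weigh a specimen pot on a sliding-poise beam balance

### The arm

A 6-joint arm with a two-finger parallel gripper is mounted at the origin on a cart in front of the work surface, level with it; the furniture and walls round the work are solid. World frame = base frame: x ahead of the robot, y to its left, z up, the work surface at z = 0. Lengths are in m, angles in rad, forces in N, time in s.
With the tool pointing down it reaches from about 0.25 to 0.725 m from the base axis. Payload 9.7 kg.
Tool frame: the origin (TCP) lies at the very end of the fingers, on their centre line; the grasp point (between the pads) lies 19 mm behind it; z points along the fingers, y is the line along which they close (so a half turn about z gives the same grasp; the last joint's range is limited). The gripper opens to 85 mm and grips with 20 to 120 N. Pads are 22 mm wide; open, the fingers measure 114 mm over their backs; the gripper's body (76 mm by 85 mm) begins 54 mm behind the grasp point. The pads swing forward as they close: fully open they stand 13 mm farther back than shut.
Start: joints at [-1.177, 0.087, 0.176, 1.66, 0, 1.571], TCP at [0.211, -0.508, 0.231] pointing down, gripper open.
Joint ranges: [-3.13, 3.13], [-0.85, 1.81], [-1.15, 1.24], [-2.2, 2.28], [-1.44, 1.52], [-3.14, 3.14]. Speed limits (rad/s): [2.22, 2.22, 2.57, 3.14, 3.14, 3.14].

### API

Orientations are given as a unit quaternion [w, x, y, z].
In Python, from station import env gives the robot as it stands. The module is installed in compiled form; this text tells all that it offers.
- The arm moves only by the tool move_arm, never from a script. Its argument "deltas" is a list of rows, each a list of 3 entries, a list of its own where there are three numbers: the turn, a rotation vector about the tool's x, y, z in degrees, then the shift along the tool's x, y, z in mm, then the finger opening in mm, from 0 to 85.4. A call has 1 to 10 rows; each row is the pose to reach, as a shift and turn from the pose commanded when the call began, along the tool's axes at that moment; what a row does not reach only later rows make up. A row lasts 1/8 s, in which the tool goes at most 62.5 mm and 10.7 degrees, less where a joint would pass 70% of its speed; a pose out of reach is approached as far as the arm can. A call with a gripper value outside its range is refused whole. The fingers move at their own pace and stop on an object; "squeeze" is the grip in N (left out, the last holds). Time passes only in rows, so rows that repeat a pose let the fingers close. It gives the time, the measured TCP pose, the force, the opening and the grip force at its end, in the units of the state.
- env.get_obs(): the state, without advancing time (a new reading comes with each control period).
- env.snapshot(name): name is "side" or "top"; returns a dict with "image" (400x640x3 uint8, red, green, blue), "depth" (400x640 float32, m along the optical axis (not along the pixel's ray), 0 where there is no reading), "camera_matrix" (3x3 intrinsics, pixels), "cam_to_world" (4x4, takes a point from camera to world coordinates). Camera axes: x right, y down, z forward; pixel columns grow to the right and rows downward; lengths in m; the calibration is good to about 2 mm. A picture is of the moment at which its call begins.
- env.finish_job(): hands the job in; it is judged then, once.
The state is a dict: "time_s": time; "q": joint angles; "joint_vel": joint speeds; "joint_torque": joint torques, N m; "tool_pos": TCP position; "eef_rot": TCP orientation; "contact_force": force on the tool from outside, world axes, zero at the start; "ft_torque": the same for the moment, N m; "width": finger opening in m; "finger_force": force on a finger pad.
Only numpy, scipy, OpenCV 4.12 (cv2) and the standard library are available. Lean on these libraries where they do the work, as an engineer would, in place of code of your own. Each camera call takes 0.05 s, during which the arm holds its last target. There are 200 camera calls.

### The job

Weigh the white-lidded specimen pot that stands beside the balance: set it down gently, upright, in the middle of the balance's round pan and let go of it, then slide the poise (the weight with the black grip) along the beam until the beam comes to rest level by itself, its pointer on the thick zero line. Do not knock over the brown bottle that stands nearby.

Things in the scene. Friction and masses are not known exactly. Their poses are not given: they have to be found in the camera images.
- balance: single-beam balance fixed to the table: grey cast base 86 x 292 mm, to the left of the microscope. Origin on the table under the beam's pivot; x runs across the balance, y along the beam from the pan towards the pointer, z up. Pivot axis 70 mm above the table; pan axis at y = -60 mm; index post 34 mm wide, 106 mm high at y = +178 mm; fork at the pivot 38 mm wide (x), 34 mm long (y), 80 mm high
- pan_centre (a point): centre of the flat floor of the round steel pan (floor 90 mm across; rim 106 mm across, 6 mm above the floor), 95 mm above the table when the beam is level. The pan stays horizontal and moves straight up and down with the beam, 60 mm per rad; where the load stands on it does not change the weighing
- beam (a joint): tilt of the beam in rad: 0 level, positive when the pan is low and the pointer high, stops at -0.09 and +0.09. Empty, with the poise at 0, it rests level. With the pot on the pan it lies at +0.09 until the poise is far enough out; between the stops each 1 mm of poise travel outwards changes its rest tilt by about -0.0075 rad. It settles in about 1 s when left alone
- poise (a joint): position of the sliding poise (150 g) on the beam in m: 0 nearest the pivot, grows to 0.090 towards the pointer. It stays where it is left (friction about 0.8 N). A pot of M grams needs it at about 0.0004 x M metres; pots weigh 90 to 168 g
- poise_grip (a point): middle of the top of the poise's black grip, a block 24 mm across the beam, 20 mm along it, 34 mm high, 60 mm above the pivot axis (130 mm above the table when level). Under it a steel saddle 29 mm wide, 24 mm long, top 22 mm above the axis, rides on the beam, 12 mm wide, top 7 mm above the axis. At poise = 0 the grip is 35 mm from the pivot
- pointer_tip (a point): tip of the black pointer at the far end of the beam, 173 mm from the pivot
- zero_line (a point): middle of the thick black zero line on the white plate of the index post, level with the pivot; the thin lines above and below it are 5 mm apart
- specimen_pot: white specimen pot with a wide white screw lid fixed on, standing alone on the open table just left of the balance (similar pots far to the left are not meant): body 46 mm across, lid 50 mm across from 44 mm up, 58 mm high, 90 to 168 g; origin at the centre of its underside, z up
- amber_bottle: brown glass bottle with a black cap, 51 mm across, 102 mm high, standing left of the balance, farther back than the pot; a bystander; origin at the centre of its underside

How it is judged:
On the way, in this order (a step that is already met when the one before it is completed fails the run):
1. the pot stands upright on the pan, let go of (distance between specimen_pot and pan_centre below 0.025 m and angle between specimen_pot's own z axis and vertical below 0.1 rad and contact force between specimen_pot and the arm below 0.05 N and contact force between specimen_pot and the fingers below 0.05 N and linear speed of specimen_pot below 0.02 m/s), for 0.3 s.
2. with the pot on the pan, the poise brings the beam level (distance between specimen_pot and pan_centre below 0.025 m and value of joint beam between -0.028 and 0.028 rad), for 0.3 s.
At the end, for the whole second after the job is handed in: The pot stands upright on the pan, its underside within 25 mm of the pan's centre, and the beam rests level by itself: within 0.028 rad, the pointer within 4.8 mm of the middle of the zero line, no farther than the first thin line (all of step 2 and angle between specimen_pot's own z axis and vertical below 0.1 rad and linear speed of specimen_pot below 0.02 m/s); the robot touches nothing.
It fails at once if the pot is dropped (falls free faster than 0.5 m/s) (linear speed of specimen_pot above 0.5 m/s and contact force between specimen_pot and the fingers below 0.05 N and contact force between specimen_pot and the arm below 0.05 N).
It fails at once if the brown bottle is knocked over (angle between amber_bottle's own z axis and vertical above 0.5 rad).
It also fails if it takes over 72 s, if anything falls off the work surface, if the arm or the gripper's body presses on something with over 40 N, if the wrist force passes 120 N, or if a joint passes its speed limit or range.

## Working session

There is one attempt and no reset: what is moved stays moved. The work goes in short steps, Python scripts to look and compute and a tool call to move; the robot and the scene stay as the last step left them, time stands still between calls to the robot, and variables do not carry over. Pictures are saved under pics/ and viewed, at most 10 in all, crops included, and the job is handed in when it is done.

Besides the shell and the picture viewer there is one more tool, called after "Emit:" by a JSON object that holds its "name" and its "arguments". move_arm: Moves the arm, as the interface text tells. Its arguments: {"type":"object","properties":{"deltas":{"type":"array"},"squeeze":{"type":"number"}},"required":["deltas"]}

```bash
mkdir -p pics; cat > h.py <<'E'
import numpy as np, cv2
from station import env
def snap(n,f=None):
    s=env.snapshot(n)
    if f: cv2.imwrite('pics/'+f,s['image'][:,:,::-1])
    return s
def ray(s,u,v,z):
    K=s['camera_matrix'];T=s['cam_to_world']
    d=T[:3,:3]@np.linalg.solve(K,[u,v,1.]);o=T[:3,3]
    return o+d*(z-o[2])/d[2]
def proj(s,p):
    T=np.linalg.inv(s['cam_to_world']);c=T[:3,:3]@np.array(p)+T[:3,3];q=s['camera_matrix']@c
    return q[:2]/q[2]
def cloud(s):
    h,w=s['depth'].shape;u,v=np.meshgrid(np.arange(w),np.arange(h));d=s['depth']
    c=np.stack([u,v,np.ones_like(u)],-1)@np.linalg.inv(s['camera_matrix']).T*d[...,None]
    return c@s['cam_to_world'][:3,:3].T+s['cam_to_world'][:3,3]
E
python3 - <<'E'
from h import *
for n in('side','top'):
    s=snap(n,n+'0.png');print(s['cam_to_world'].round(3).tolist(),s['camera_matrix'][0,0])
o=env.get_obs();print(o['time_s'],o['tool_pos'],o['eef_rot'],o['width'])
E
```

```text
[[-0.994, -0.043, 0.1, 0.475], [-0.108, 0.508, -0.855, 1.059], [-0.014, -0.861, -0.509, 0.549], [0.0, 0.0, 0.0, 1.0]] 459.2211582006011
[[0.003, -0.988, 0.152, 0.463], [-1.0, -0.003, 0.004, 0.338], [-0.004, -0.152, -0.988, 0.947], [0.0, 0.0, 0.0, 1.0]] 439.0195995783443
0.1 [ 0.21095035 -0.50770012  0.23065444] [-6.01002128e-04  9.80676860e-01  1.95633634e-01 -1.25591623e-04] 0.08546449436529566
```

View pics/top0.png

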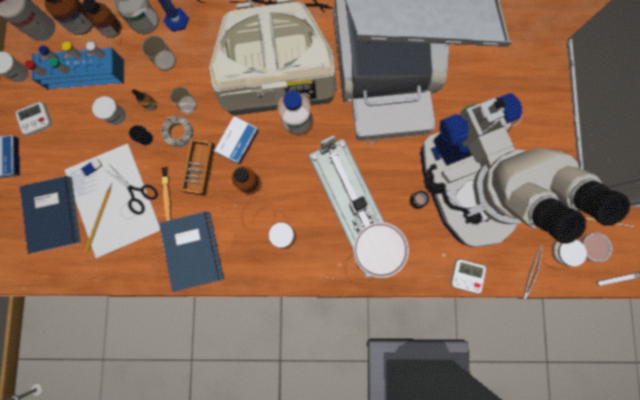

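View pics/side0.png

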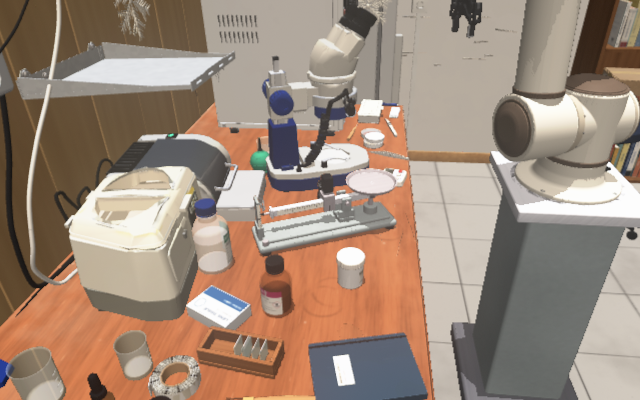

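The top view shows the pot at (281,235), pan at (381,249), poise grip at (360,204), index post near (328,145) and brown bottle at (245,179). The side view shows the pot at (350,268) and the pan at (370,182).

```bash
python3 - <<'E'
from h import *
s=snap('top');P=cloud(s);im=s['image'].astype(int);hsv=cv2.cvtColor(s['image'],cv2.COLOR_RGB2HSV)
def comp(mask,u,v,r):
    m=np.zeros(mask.shape,np.uint8);m[v-r:v+r,u-r:u+r]=mask[v-r:v+r,u-r:u+r]
    n,l,st,c=cv2.connectedComponentsWithStats(m);k=1+np.argmax(st[1:,4]);return l==k,c[k],st[k]
m,c,st=comp((hsv[...,1]<70)&(hsv[...,2]>140)&(P[...,2]>.03),281,235,25)
print('pot',c,st,'depth xyz',np.median(P[m],0).round(4),'ray',ray(s,*c,.058).round(4))
m,c,st=comp((P[...,2]>.08)&(P[...,2]<.115),381,249,34)
cn=max(cv2.findContours(m.astype(np.uint8),0,1)[0],key=cv2.contourArea);e=cv2.fitEllipse(cn)
print('pan',c,st,e,np.median(P[m],0).round(4),'ray',ray(s,*e[0],.100).round(4))
m,c,st=comp((hsv[...,2]<75),360,204,13)
print('grip',c,st,np.median(P[m],0).round(4),'ray',ray(s,*c,.125).round(4), ray(s,*c,.13).round(4))
m,c,st=comp((P[...,2]>.097)&(P[...,2]<.115),328,145,16)
print('post',c,st,np.median(P[m],0).round(4),'ray',ray(s,*c,.106).round(4))
m,c,st=comp((P[...,2]>.085)&(P[...,2]<.12),245,179,22)
print('bottle',c,st,np.median(P[m],0).round(4),ray(s,*c,.1).round(4))
s2=snap('side');P2=cloud(s2);h2=cv2.cvtColor(s2['image'],cv2.COLOR_RGB2HSV);
for n,u,v in(('pot',350,268),):
    m=(P2[...,2]>.046)&(P2[...,2]<.07)&(h2[...,1]<80);m,c,st=comp(m,u,v-10,28);print(n,c,st,P2[m].min(0).round(3),P2[m].max(0).round(3))
cv2.imwrite('pics/crops.png',np.hstack([cv2.resize(s['image'][120:290,220:420,::-1],None,fx=2.4,fy=2.4,interpolation=2)[:400],cv2.resize(s2['image'][150:290,250:410,::-1],(320,280)).repeat(1,0)[:400] if 0 else cv2.resize(s2['image'][150:290,250:410,::-1],(320,400))]))
E
```

```text
pot [280.40251572 234.51362683] [269 223  24  24 477] depth xyz [0.5067 0.4257 0.0571] ray [0.5075 0.4253 0.058 ]
pan [380.05882353 249.34789916] [ 353  221   55   57 2380] ((380.0572204589844, 249.33383178710938), (53.621219635009766, 54.945640563964844), 146.7167510986328) [0.4783 0.2297 0.0955] ray [0.4778 0.2303 0.1   ]
grip [359.30769231 203.54807692] [353 198  13  12 104] [0.5616 0.2718 0.1291] ray [0.5626 0.2711 0.125 ] [0.562  0.2715 0.13  ]
post [327.27586207 139.4137931 ] [320 135  15   9  58] [0.6925 0.332  0.1045] ray [0.6921 0.3315 0.106 ]
bottle [240.35384615 174.53846154] [233 167  16  16 195] [0.6218 0.5021 0.1005] [0.6223 0.5019 0.1   ]
pot [350.19103314 257.7251462 ] [336 247  29  23 513] [0.483 0.4   0.046] [0.531 0.452 0.059]
```

View pics/crops.png

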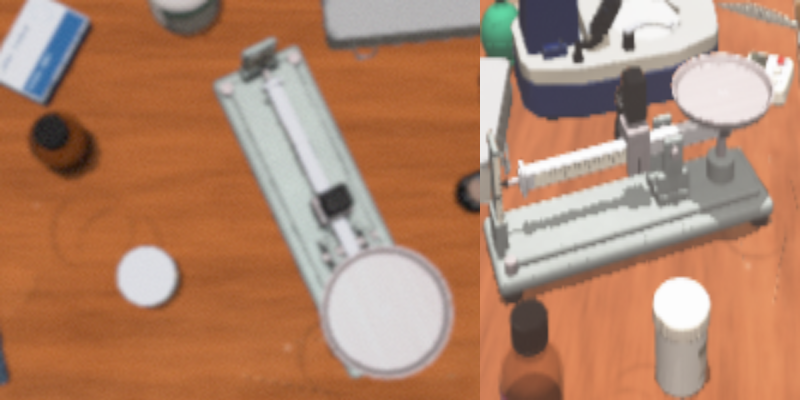

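The crops agree with the given sizes: the pan-to-post distance is 237 mm (238 expected), and the pan-to-grip distance is 94 mm (95 expected), so the poise is at about 0. Next I plan the approach, staying on the robot's side of the microscope.

```bash
cat >> h.py <<'E'
from scipy.spatial.transform import Rotation as Ro
def R():
    q=env.get_obs()['eef_rot'];return Ro.from_quat([q[1],q[2],q[3],q[0]]).as_matrix()
def plan(way,step=55):
    p=env.get_obs()['tool_pos'];o=p.copy()
    for w in way:
        w=np.array(w);n=int(np.ceil(np.linalg.norm(w-p)*1000/step))
        for i in range(n):print((R().T@(p+(w-p)*(i+1)/n-o)*1000).round().astype(int).tolist(),end=' ')
        print();p=w
E
python3 - <<'E'
from h import *
plan([(.30,-.1,.235),(.30,.15,.235),(.40,.38,.235),(.507,.425,.18)])
E
```

```text
[30, -43, 0] [60, -86, -1] [90, -128, -1] [119, -171, -2] [149, -214, -2] [179, -257, -3] [209, -300, -3] [239, -342, -4] 
[258, -389, -4] [277, -435, -4] [296, -481, -4] [315, -527, -4] [335, -573, -4] 
[371, -608, -4] [407, -643, -4] [443, -678, -4] [479, -712, -4] [515, -747, -4] 
[554, -747, 15] [593, -748, 33] [631, -748, 51]
```

Emit:
{"name": "move_arm", "arguments": {"deltas": [[[0,0,0],[30,-43,0],85],[[0,0,0],[60,-86,0],85],[[0,0,0],[90,-128,0],85],[[0,0,0],[120,-171,0],85],[[0,0,0],[150,-214,0],85],[[0,0,0],[179,-257,0],85],[[0,0,0],[209,-300,0],85],[[0,0,0],[239,-342,-4],85],[[0,0,0],[258,-389,-4],85],[[0,0,0],[277,-435,-4],85]], "squeeze": 25}}

```text
time_s: 1.45
tool_pos: [0.2996, 0.0016, 0.2354]
eef_rot: [0.0, 0.981, 0.196, 0.0]
contact_force: [0.8, 0.5, -0.2]
width: 0.085
finger_force: 0.0
```

```bash
python3 - <<'E'
from h import *
o=env.get_obs();print(o['time_s'],o['tool_pos'],o['q'],o['contact_force'])
plan([(.30,.15,.235),(.40,.38,.235),(.507,.425,.18)])
E
```

```text
1.45 [0.29962474 0.00163567 0.23536787] [ 5.43021629e-03 -5.02964188e-01 -3.06665010e-01  1.76632151e+00
  3.02694773e-05  2.75347842e+00] [ 0.84752516  0.50465628 -0.22588292]
[19, -46, 0] [38, -91, 0] [57, -137, 0] 
[93, -172, 0] [129, -207, 0] [166, -241, 0] [202, -276, 0] [238, -311, 0] 
[276, -311, 19] [315, -311, 37] [354, -311, 56]
```

The last joint would pass its limit at the pot, so I turn the tool by −180° about z on the way. The grasp stays the same.

Emit:
{"name": "move_arm", "arguments": {"deltas": [[[0,0,-10],[10,-23,0],85],[[0,0,-20],[19,-46,0],85],[[0,0,-30],[28,-68,0],85],[[0,0,-40],[38,-91,0],85],[[0,0,-50],[48,-114,0],85],[[0,0,-60],[57,-137,0],85],[[0,0,-70],[75,-155,0],85],[[0,0,-80],[93,-172,0],85],[[0,0,-90],[111,-190,0],85],[[0,0,-90],[129,-207,0],85]]}}

```text
time_s: 2.7
tool_pos: [0.3398, 0.2415, 0.2352]
eef_rot: [-0.0, 0.554, 0.833, -0.0]
contact_force: [0.4, -0.8, -0.1]
width: 0.0851
finger_force: 0.0
```

```bash
python3 - <<'E'
from h import *
o=env.get_obs();print(o['time_s'],o['tool_pos'],o['q'],R().round(3)[:,0])
plan([(.40,.38,.235),(.507,.425,.18)],40)
E
```

```text
2.7 [0.33978812 0.24154288 0.23516   ] [ 6.17993978e-01 -2.26504184e-01 -1.12094291e-01  1.68532785e+00
 -2.10899494e-05  1.79226302e+00] [-0.386  0.922 -0.   ]
[26, 27, 0] [52, 55, 0] [78, 82, 0] [104, 109, 0] 
[105, 138, 14] [105, 167, 28] [105, 196, 41] [105, 225, 55]
```

Emit:
{"name": "move_arm", "arguments": {"deltas": [[[0,0,-10],[26,27,0],85],[[0,0,-20],[52,55,0],85],[[0,0,-30],[78,82,0],85],[[0,0,-40],[104,109,0],85],[[0,0,-50],[105,138,14],85],[[0,0,-60],[105,167,28],85],[[0,0,-70],[105,196,41],85],[[0,0,-80],[105,225,55],85],[[0,0,-90],[105,225,55],85],[[0,0,-92.7],[105,225,55],85]]}}

```text
time_s: 3.95
tool_pos: [0.5073, 0.4239, 0.1792]
eef_rot: [-0.001, -0.22, 0.975, -0.0]
contact_force: [0.0, -0.2, -0.8]
width: 0.0852
finger_force: 0.0
```

```bash
python3 - <<'E'
from h import *
o=env.get_obs();print(o['time_s'],o['tool_pos'],o['q'],R().round(3)[:,0])
plan([(.5072,.4254,.033)],40)
snap('side','s1.png')
E
```

```text
3.95 [0.50728186 0.42393335 0.17920108] [6.96127307e-01 3.51324989e-01 3.85994476e-01 1.60712006e+00
 8.40107193e-06 2.52107699e-01] [-0.903 -0.43   0.002]
[0, 0, 37] [0, 1, 73] [-1, 1, 110] [-1, 1, 146]
```

View pics/s1.png

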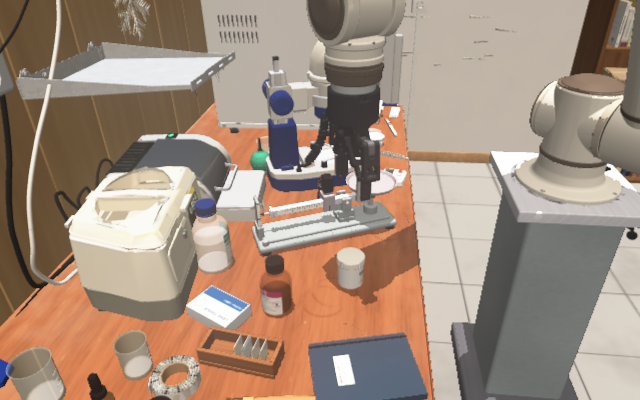

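Picture: the gripper hangs above the pot at (350,268) and stays clear of the bottle at (275,285). I go down and grip the lid.

Emit:
{"name": "move_arm", "arguments": {"deltas": [[[0,0,0],[0,1,40],85],[[0,0,0],[0,1,80],85],[[0,0,0],[0,1,115],85],[[0,0,0],[0,1,140],85],[[0,0,0],[0,1,151],85],[[0,0,0],[0,1,151],85],[[0,0,0],[0,1,151],45],[[0,0,0],[0,1,151],45],[[0,0,0],[0,1,151],45],[[0,0,0],[0,1,151],45]], "squeeze": 25}}

```text
time_s: 5.25
tool_pos: [0.5072, 0.4254, 0.0308]
eef_rot: [0.001, -0.219, 0.976, 0.001]
contact_force: [-0.8, -0.5, 6.5]
width: 0.0474
finger_force: 25.5
```

Emit:
{"name": "move_arm", "arguments": {"deltas": [[[0,0,0],[0,0,0],40],[[0,0,0],[0,0,0],40],[[0,0,0],[0,0,0],40],[[0,0,0],[0,0,0],40]]}}

```text
time_s: 5.75
tool_pos: [0.5072, 0.4254, 0.0307]
eef_rot: [0.001, -0.219, 0.976, 0.001]
contact_force: [0.1, 0.7, 5.5]
width: 0.047
finger_force: 25.5
```

```bash
python3 - <<'E'
from h import *
snap('side','s2.png')
E
```

```text
(no output)
```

View pics/s2.png

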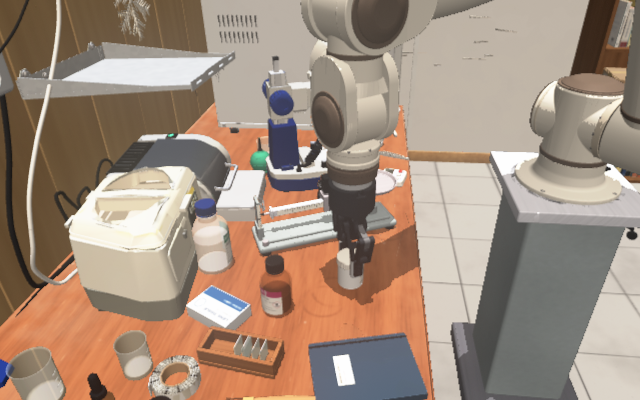

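The pot is held at the lid edge. Now I lift it, carry it over the pan and check.

```bash
python3 - <<'E'
from h import *
plan([(.5072,.4254,.18),(.478,.230,.18)],40)
E
```

```text
[0, 0, -37] [0, 0, -75] [0, 0, -112] [0, 0, -149] 
[22, -33, -149] [44, -66, -149] [66, -98, -149] [88, -131, -150] [110, -164, -150]
```

Emit:
{"name": "move_arm", "arguments": {"deltas": [[[0,0,0],[0,0,-20],40],[[0,0,0],[0,0,-55],40],[[0,0,0],[0,0,-90],40],[[0,0,0],[0,0,-125],40],[[0,0,0],[0,0,-149],40],[[0,0,0],[22,-33,-149],40],[[0,0,0],[44,-66,-149],40],[[0,0,0],[66,-98,-149],40],[[0,0,0],[88,-131,-149],40],[[0,0,0],[110,-164,-149],40]]}}

```text
time_s: 7.05
tool_pos: [0.4769, 0.2285, 0.1796]
eef_rot: [0.001, -0.219, 0.976, 0.0]
contact_force: [0.7, -0.9, -1.2]
width: 0.047
finger_force: 26.1
```

Emit:
{"name": "move_arm", "arguments": {"deltas": [[[0,0,0],[0,0,0],40],[[0,0,0],[0,0,0],40],[[0,0,0],[0,0,0],40]]}}

```text
time_s: 7.42
tool_pos: [0.4773, 0.2304, 0.1785]
eef_rot: [0.0, -0.219, 0.976, 0.0]
contact_force: [-0.3, 0.4, -1.0]
width: 0.0474
finger_force: 26.2
```

```bash
python3 - <<'E'
from h import *
o=env.get_obs();print(o['tool_pos'],o['width'],o['finger_force'],o['contact_force'])
s=snap('side');P=cloud(s);hsv=cv2.cvtColor(s['image'],cv2.COLOR_RGB2HSV)
m=(abs(P[...,0]-.478)<.06)&(abs(P[...,1]-.23)<.06)&(P[...,2]>.09)&(hsv[...,2]>110)&(hsv[...,1]<70)
for a,b in((.09,.105),(.115,.13),(.13,.15),(.15,.165),(.165,.18),(.18,.2),(.2,.22)):
    k=m&(P[...,2]>a)&(P[...,2]<b);print(a,k.sum(),P[k].min(0).round(3) if k.any() else 0,P[k].max(0).round(3) if k.any() else 0)
u,v=proj(s,(.478,.23,.14)).astype(int);cv2.imwrite('pics/s3.png',cv2.resize(s['image'][v-70:v+70,u-90:u+90,::-1],None,fx=3.5,fy=3.5))
E
```

```text
[0.47728776 0.23042038 0.17850289] 0.04739588162977541 26.157229263335466 [-0.25325664  0.37450056 -1.01151282]
0.09 1077 [0.427 0.175 0.092] [0.53  0.283 0.102]
0.115 0 0 0
0.13 22 [0.457 0.238 0.148] [0.498 0.254 0.15 ]
0.15 157 [0.455 0.232 0.15 ] [0.499 0.256 0.165]
0.165 147 [0.455 0.234 0.165] [0.499 0.257 0.18 ]
0.18 148 [0.454 0.237 0.18 ] [0.5   0.264 0.2  ]
0.2 160 [0.454 0.207 0.2  ] [0.501 0.264 0.22 ]
```

View pics/s3.png

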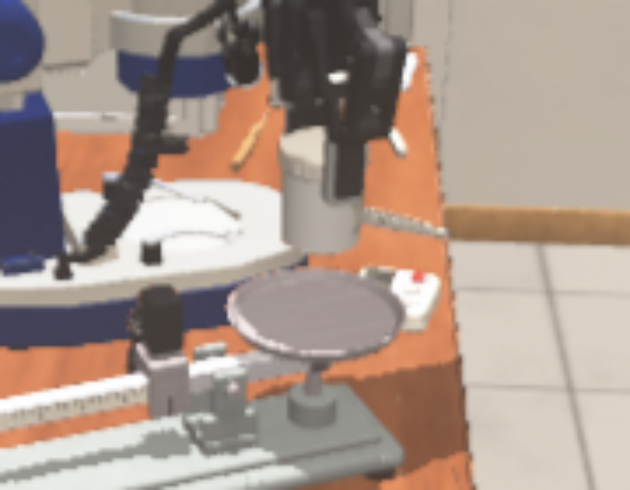

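The picture shows the pot held upright over the pan. Its underside is at about z = 0.148, and it is centred to within 2 mm. I lower it gently.

Emit:
{"name": "move_arm", "arguments": {"deltas": [[[0,0,0],[0,0,20],40],[[0,0,0],[0,0,36],40],[[0,0,0],[0,0,44],40],[[0,0,0],[0,0,48],40],[[0,0,0],[0,0,50],40],[[0,0,0],[0,0,52],40],[[0,0,0],[0,0,54],40],[[0,0,0],[0,0,55],40],[[0,0,0],[0,0,56],40],[[0,0,0],[0,0,56],40]]}}

```text
time_s: 8.72
tool_pos: [0.4772, 0.2297, 0.1222]
eef_rot: [-0.0, -0.219, 0.976, -0.0]
contact_force: [0.2, -0.5, -1.0]
width: 0.0474
finger_force: 26.2
```

Emit:
{"name": "move_arm", "arguments": {"deltas": [[[0,0,0],[0,0,0.5],40],[[0,0,0],[0,0,1],40],[[0,0,0],[0,0,1],40],[[0,0,0],[0,0,1],40]]}}

```text
time_s: 9.22
tool_pos: [0.4772, 0.2297, 0.1213]
eef_rot: [-0.0, -0.219, 0.976, -0.0]
contact_force: [1.0, -0.5, -1.6]
width: 0.0472
finger_force: 26.2
```

Emit:
{"name": "move_arm", "arguments": {"deltas": [[[0,0,0],[0,0,0.5],40],[[0,0,0],[0,0,1],40],[[0,0,0],[0,0,1],40],[[0,0,0],[0,0,1],40]]}}

```text
time_s: 9.72
tool_pos: [0.4773, 0.2297, 0.1204]
eef_rot: [0.0, -0.219, 0.976, 0.0]
contact_force: [0.1, -1.0, 0.1]
width: 0.047
finger_force: 26.2
```

```bash
python3 - <<'E'
from h import *
s=snap('side');P=cloud(s);hsv=cv2.cvtColor(s['image'],cv2.COLOR_RGB2HSV)
r=np.hypot(P[...,0]-.478,P[...,1]-.23)
k=(r>.028)&(r<.04)&(P[...,2]>.08)&(P[...,2]<.1);print(k.sum(),np.median(P[k][:,2]))
k=(r>.05)&(r<.055)&(P[...,2]>.08)&(P[...,2]<.11);print(k.sum(),np.median(P[k][:,2]))
E
```

```text
224 0.08884492444847336
127 0.09425327858473365
```

The pan is at its lower stop (floor at 0.089) and the force has started to rise. I release the pot.

Emit:
{"name": "move_arm", "arguments": {"deltas": [[[0,0,0],[0,0,0.5],40],[[0,0,0],[0,0,0.5],49],[[0,0,0],[0,0,0.5],52],[[0,0,0],[0,0,0.5],56],[[0,0,0],[0,0,0.5],65],[[0,0,0],[0,0,0.5],75],[[0,0,0],[0,0,0.5],75],[[0,0,0],[0,0,0.5],75],[[0,0,0],[0,0,0.5],75]]}}

```text
time_s: 10.9
tool_pos: [0.4772, 0.2297, 0.1198]
eef_rot: [0.0, -0.219, 0.976, 0.0]
contact_force: [-1.5, 0.5, -0.6]
width: 0.0747
finger_force: 0.0
```

Emit:
{"name": "move_arm", "arguments": {"deltas": [[[0,0,0],[0,0,-10],75],[[0,0,0],[0,0,-30],75],[[0,0,0],[0,0,-60],75],[[0,0,0],[0,0,-95],75],[[0,0,0],[0,0,-110],75],[[0,0,0],[0,0,-110],75]]}}

```text
time_s: 11.65
tool_pos: [0.4776, 0.2299, 0.2305]
eef_rot: [0.001, -0.219, 0.976, 0.0]
contact_force: [-0.3, 0.4, -0.4]
width: 0.075
finger_force: 0.0
```

```bash
python3 - <<'E'
from h import *
o=env.get_obs();print(o['tool_pos'],o['q'])
s=snap('side');P=cloud(s)
r=np.hypot(P[...,0]-.478,P[...,1]-.23)
k=(r<.03)&(P[...,2]>.1)&(P[...,2]<.14);print('body',k.sum(),P[k].min(0).round(4),P[k].max(0).round(4))
k=(r<.035)&(P[...,2]>.142)&(P[...,2]<.156);print('lid',k.sum(),P[k].min(0).round(4),P[k].max(0).round(4))
cv2.imwrite('pics/s4.png',cv2.resize(s['image'][110:260,240:420,::-1],None,fx=3.6,fy=3.6))
plan([(.56,.271,.235)])
E
```

```text
[0.47761944 0.22987938 0.23054179] [4.48575431e-01 3.68704802e-02 1.21894077e-01 1.65415411e+00
 4.66987585e-06 7.66755710e-03]
body 400 [0.4528 0.2298 0.1001] [0.5003 0.2575 0.14  ]
lid 251 [0.4532 0.2075 0.142 ] [0.5008 0.2563 0.1483]
[-46, 1, -3] [-92, 2, -6]
```

View pics/s4.png

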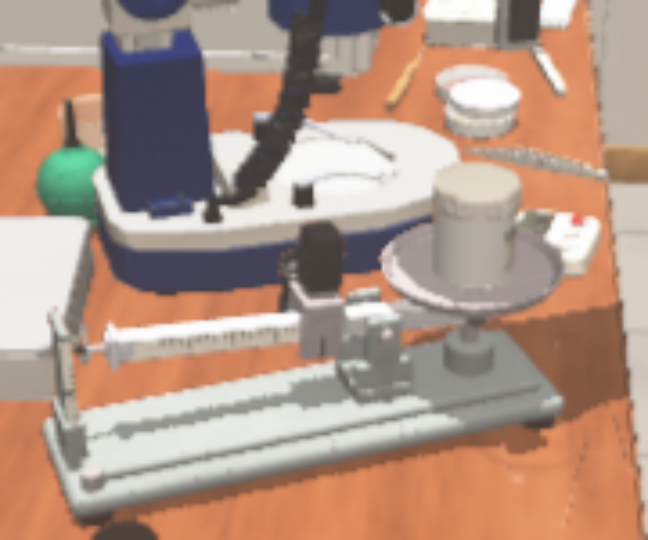

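The picture shows the pot standing upright in the middle of the pan at (478,225). The beam is at its pan-low stop, and the black grip is at (320,255). Next I locate the grip.

```bash
python3 - <<'E'
from h import *
d=np.array([.904,.427]);d/=np.linalg.norm(d);n=np.array([-d[1],d[0]]);pv=np.array([.478,.230])+.06*d
for name in('side','top'):
    s=snap(name);P=cloud(s);hsv=cv2.cvtColor(s['image'],cv2.COLOR_RGB2HSV)
    u,v=proj(s,(*(pv+.031*d),.12)).astype(int)
    q=P[...,:2]-pv;a=q@d;b=q@n
    k=(hsv[...,2]<90)&(a>-.005)&(a<.07)&(abs(b)<.03)&(P[...,2]>.095)&(P[...,2]<.145)
    print(name,u,v,k.sum())
    if k.any():
        for nm,x in(('along',a),('across',b),('z',P[...,2])):print(nm,np.percentile(x[k],[2,25,50,75,98]).round(4))
c=pv+.031*d+0*n;print(c)
plan([(*c,.20),(*c,.104)],40)
E
```

```text
side 328 178 213
along [0.0227 0.0279 0.0341 0.0398 0.0421]
across [-0.0067  0.0047  0.01    0.0113  0.0131]
z [0.1012 0.1104 0.1192 0.1282 0.133 ]
top 360 205 114
along [0.0214 0.0253 0.0297 0.0339 0.0382]
across [-0.0094 -0.0039  0.0013  0.007   0.0117]
z [0.1297 0.1318 0.1328 0.1336 0.1355]
[0.56028272 0.26886584]
[-31, 0, 9] [-62, 0, 19] [-92, 0, 28] 
[-92, 0, 60] [-92, 0, 92] [-92, 0, 124]
```

The grip is where I expected: centred on the beam, 30 mm from the pivot at its top. I go and grip it.

Emit:
{"name": "move_arm", "arguments": {"deltas": [[[0,0,0],[-31,0,0],50],[[0,0,0],[-62,1,5],50],[[0,0,0],[-92,1,20],50],[[0,0,0],[-92,1,55],50],[[0,0,0],[-92,1,90],50],[[0,0,0],[-92,1,115],50],[[0,0,0],[-92,1,125],50],[[0,0,0],[-92,1,125],50],[[0,0,0],[-92,1,125],30],[[0,0,0],[-92,1,125],30]], "squeeze": 20}}

```text
time_s: 13.05
tool_pos: [0.5605, 0.2701, 0.1059]
eef_rot: [0.001, -0.219, 0.976, 0.0]
contact_force: [0.8, -0.5, 0.6]
width: 0.0303
finger_force: 0.0
```

Emit:
{"name": "move_arm", "arguments": {"deltas": [[[0,0,0],[0,0,0],22],[[0,0,0],[0,0,0],22],[[0,0,0],[0,0,0],22],[[0,0,0],[0,0,0],22]]}}

```text
time_s: 13.55
tool_pos: [0.5611, 0.2687, 0.106]
eef_rot: [0.001, -0.218, 0.976, -0.001]
contact_force: [2.8, -6.7, 3.3]
width: 0.0235
finger_force: 23.0
```

Emit:
{"name": "move_arm", "arguments": {"deltas": [[[0,0,0],[-5,-1,-0.5],22],[[0,0,0],[-10,-1,-1],22],[[0,0,0],[-15,-1,-1.5],22],[[0,0,0],[-20,-1,-2],22],[[0,0,0],[-26,-1,-2.5],22],[[0,0,0],[-31,-1,-3],22],[[0,0,0],[-36,-1,-3.5],22],[[0,0,0],[-41,-1,-4],22],[[0,0,0],[-46,-1,-4],22],[[0,0,0],[-46,-1,-4],22]]}}

```text
time_s: 14.8
tool_pos: [0.6029, 0.2883, 0.1088]
eef_rot: [0.0, -0.219, 0.976, -0.001]
contact_force: [2.4, -5.4, 1.8]
width: 0.0237
finger_force: 22.9
```

Emit:
{"name": "move_arm", "arguments": {"deltas": [[[0,0,0],[0,0,0],30],[[0,0,0],[0,0,0],38],[[0,0,0],[0,0,-10],40],[[0,0,0],[0,0,-30],40],[[0,0,0],[0,0,-50],40],[[0,0,0],[0,0,-50],40],[[0,0,0],[0,0,-50],40],[[0,0,0],[0,0,-50],40],[[0,0,0],[0,0,-50],40],[[0,0,0],[0,0,-50],40]]}}

```text
time_s: 16.05
tool_pos: [0.6019, 0.2885, 0.1584]
eef_rot: [-0.0, -0.219, 0.976, -0.0]
contact_force: [0.4, -0.1, 0.6]
width: 0.0397
finger_force: 0.0
```

```bash
cat > m.py <<'E'
from h import *
d=np.array([.904,.427]);d/=np.linalg.norm(d);n=np.array([-d[1],d[0]]);pv=np.array([.478,.230])+.06*d
s=snap('side');P=cloud(s);hsv=cv2.cvtColor(s['image'],cv2.COLOR_RGB2HSV)
q=P[...,:2]-pv;a=q@d;b=q@n;z=P[...,2]
r=np.hypot(a+.06,b);k=(r>.049)&(r<.054)&(z>.085)&(z<.115);zr=np.median(z[k])
k=(r>.028)&(r<.043)&(z>.08)&(z<.108);zf=np.median(z[k]);print('rim',zr,'floor',zf,'tilt from floor',(.095-zf)/.06)
k=(hsv[...,2]<90)&(a>0)&(a<.15)&(abs(b)<.03)&(z>.1)&(z<.145)
print('grip',k.sum(),'along',np.percentile(a[k],[2,50,98]).round(4),'z',np.percentile(z[k],[2,98]).round(4))
# beam side face / top: white beam, fit line z vs along
k=(hsv[...,2]>120)&(hsv[...,1]<60)&(a>.02)&(a<.155)&(abs(b)<.009)&(z>.055)&(z<.1)
print('beam pts',k.sum())
x=a[k];y=z[k]
bins=[(t,np.percentile(y[(x>t)&(x<t+.01)],95)) for t in np.arange(.02,.15,.01) if ((x>t)&(x<t+.01)).sum()>4]
print([(round(t+.005,3),round(v,4)) for t,v in bins]);bb=np.array(bins);print('slope',np.polyfit(bb[:,0],bb[:,1],1))
o=env.get_obs();print(o['time_s'],o['tool_pos'])
import sys
if len(sys.argv)>1: 
    cv2.imwrite('pics/'+sys.argv[1],cv2.resize(s['image'][150:260,240:420,::-1],None,fx=4,fy=4,interpolation=2))
E
python3 m.py s5.png
```

```text
rim 0.099689011218495 floor 0.09489841851642955 tilt from floor 0.0016930247261741824
grip 194 along [0.0726 0.0831 0.0915] z [0.1016 0.1295]
beam pts 478
[(np.float64(0.025), np.float64(0.0763)), (np.float64(0.035), np.float64(0.0766)), (np.float64(0.045), np.float64(0.0768)), (np.float64(0.055), np.float64(0.0767)), (np.float64(0.065), np.float64(0.0761)), (np.float64(0.085), np.float64(0.0925)), (np.float64(0.095), np.float64(0.0901)), (np.float64(0.105), np.float64(0.0761)), (np.float64(0.115), np.float64(0.0762)), (np.float64(0.125), np.float64(0.0757)), (np.float64(0.135), np.float64(0.0756)), (np.float64(0.145), np.float64(0.0765))]
slope [0.00079135 0.07868495]
16.1 [0.60194288 0.28854233 0.15855155]
```

View pics/s5.png

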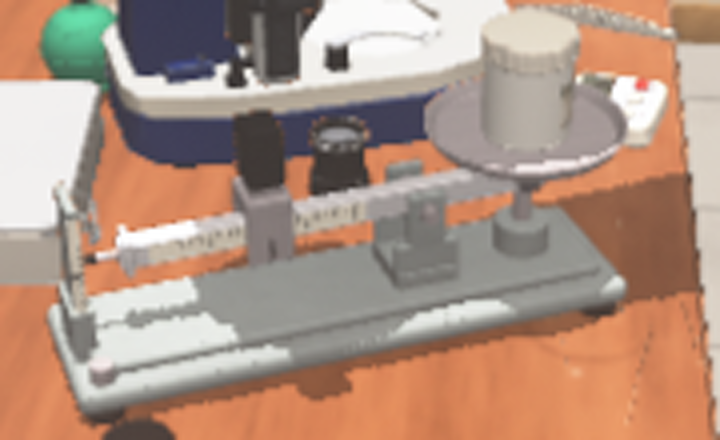

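The picture shows the beam level: its top stays at 76 mm along its whole length, and the tilt is about 0.002 rad. The pointer is on the zero line at (90,258), and the gripper is clear of the grip. I back off, let it settle and check once more.

Emit:
{"name": "move_arm", "arguments": {"deltas": [[[0,0,0],[0,0,-30],40],[[0,0,0],[0,0,-60],40],[[0,0,0],[0,0,-60],40],[[0,0,0],[0,0,-60],40],[[0,0,0],[0,0,-60],40],[[0,0,0],[0,0,-60],40],[[0,0,0],[0,0,-60],40],[[0,0,0],[0,0,-60],40],[[0,0,0],[0,0,-60],40],[[0,0,0],[0,0,-60],40]]}}

```text
time_s: 17.35
tool_pos: [0.602, 0.2886, 0.2188]
eef_rot: [0.0, -0.219, 0.976, 0.0]
contact_force: [-0.4, 0.3, -0.6]
width: 0.0398
finger_force: 0.0
```

```bash
python3 m.py
```

```text
rim 0.09994485524141572 floor 0.0950258747099208 tilt from floor -0.0004312451653466313
grip 194 along [0.0723 0.0831 0.0915] z [0.1008 0.1291]
beam pts 473
[(np.float64(0.025), np.float64(0.0769)), (np.float64(0.035), np.float64(0.077)), (np.float64(0.045), np.float64(0.0768)), (np.float64(0.055), np.float64(0.0769)), (np.float64(0.065), np.float64(0.0765)), (np.float64(0.085), np.float64(0.0919)), (np.float64(0.095), np.float64(0.0905)), (np.float64(0.105), np.float64(0.0756)), (np.float64(0.115), np.float64(0.0767)), (np.float64(0.125), np.float64(0.076)), (np.float64(0.135), np.float64(0.0756)), (np.float64(0.145), np.float64(0.0772))]
slope [0.00057215 0.07893424]
17.4 [0.60202069 0.28858336 0.21882768]
```

```bash
python3 -c "
from station import env
print(env.finish_job())"
```

```text
the job is handed in; nothing more can be done
None
```

I handed the job in at about 17 s on the robot clock: the pot stands upright in the middle of the pan, released, and the beam rests level by itself (tilt within about 0.01 rad, limit 0.028), the arm is clear and the bottle was not touched; the judge returned no verdict.

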